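# Set a tube to the length stop and grip it in the pipe vice

### The job

Get the steel tube ready for its end to be worked: push it along its rests until its open end is home against the upright length stop, then wind the pipe vice's T-bar clockwise until the jaw grips the tube firmly hand-tight. Finally swing the stop fully down, away from you, so that the clamped end is clear. Leave the tools lying around the board where they are.

Things in the scene. Friction and masses are not known exactly. Their poses are not given: they have to be found in the camera images.
- rig: red-brown wooden board, 130 x 372 x 24 mm (y = -182 to 190), fixed to the bench, with a dark blue pipe vice, a wooden V rest and a length stop on it. Origin: bench height, under the vice's middle. y runs along the tube (+y to its plugged end, -y to the stop), x across it (+x away from the robot), z up. The tube's axis lies at x = 0, z = 84 mm.
- vice_top (a point): fixed point: top of the boss round the screw, at rig x = y = 0, z = 198 mm (38 mm across). Below it the vice's painted yoke, an arch over the tube, spans rig x = -62 to 62, y = -15 to 15 mm, up to z = 186 mm; its foot measures 112 x 78 mm, its lower V jaw spans y = -27 to 27 mm.
- wood_rest (a point): fixed point: the tube's axis over the middle of the wooden V rest (rig y = 147.5, z = 84 mm); the rest is 80 mm wide in x, spans y = 132 to 163 mm and its top is at z = 82 mm.
- tube: bright steel tube, 34 mm across, 300 mm long, about 0.5 kg. Origin at its middle, y along its axis to the plugged end. It lies loose in the vice's lower V jaw and the wooden rest, already through the vice, open end towards the stop, and slides along them with a push of about 3 to 6 N. It may roll about its axis.
- tube_open_end (a point): centre of the tube's open end (on the stop's side, 150 mm from its middle).
- tube_plug_end (a point): centre of the tube's other end, closed by a flush yellow plug that can be pushed on.
- stop_face (a point): fixed point on the rig: where the tube's axis meets the face of the upright length stop (rig y = -120 mm, z = 84 mm). The tube is home when tube_open_end is here.
- stop (a joint): rad: the length stop, a steel arm 28 mm wide, 8 mm thick, on a pivot along the rig's y at x = 0, z = 42 mm. 0 = upright in front of the tube's end; grows as it swings down to the rig's +x; 1.4 = fully down; stays where left (about 1.5 N at its knob). Its bracket behind it: x = -27 to 27, y = -128 to -174 mm, up to z = 54 mm.
- stop_knob (a point): middle of the red knob (16 mm across, 28 mm long, along the rig's y) that sticks out of the stop arm on the side away from the tube (rig y = -134 to -163 mm), 65 mm from the pivot: at rig z = 107 mm while upright.
- jaw: sliding upper V jaw of the vice (62 mm wide, 44 mm along the tube) under the yoke; its origin comes to lie on the tube's axis when it is down on the tube, and up to 24 mm above it before.
- spindle (a joint): rad: turn of the vice's vertical screw; grows as its T-bar turns clockwise seen from above and lowers the jaw 10 mm a turn. 0 = fully raised; the jaw meets the tube near 15.1. Free turning takes 0.2 N m (about 4 N at 50 mm from the axis), then the push rises steeply; it does not run back by itself. 10 to 14 N at 50 mm is hand-tight.
- bar_mid (a point): centre of the T-bar, on the screw's axis (rig x = y = 0); its height sinks with the jaw from 258 mm (fully raised) to 234 mm (clamped). The head of the screw round it is 30 mm across and reaches 15 mm above this point.
- bar_end (a point): centre of one of the two balls (18 mm across) at the ends of the T-bar, 62 mm from bar_mid; the level bar is 11 mm thick and reaches as far on the other side.
- tape_measure: yellow tape measure, 33 x 81 x 64 mm, loose on the bench behind the board; leave alone. Origin: centre of its underside.
- oil_can: small dark red oil can with a thin spout, 64 x 78 x 131 mm, loose behind the board; leave alone. Origin: centre of its underside.
- spanner_13: combination spanner, 29 x 157 x 6 mm, loose in front of the board; leave alone. Origin: centre of its underside.

How it is judged (in metres and radians):
On the way, in this order (a step that is already met when the one before it is completed fails the run):
1. the tube's open end is home against the upright stop (within 2 mm) (y of tube_open_end in the frame of rig below -0.118 m and value of joint stop below 0.1 rad), for 0.2 s.
2. the jaw grips the tube (over 50 N) while it stands home (within 2.5 mm) at the upright stop (contact force between jaw and tube above 50 N and y of tube_open_end in the frame of rig below -0.1175 m and value of joint stop below 0.1 rad), for 0.2 s.
At the end, for the whole second after the job is handed in: The tube lies at rest in its V supports with its open end within 3 mm of where the stop's face stood, the jaw grips it with more than 50 N with nobody holding the T-bar, and the stop is swung down by more than 1.0 rad (57 degrees), clear of the tube's end (value of joint stop above 1 rad and contact force between jaw and tube above 50 N and y of tube_open_end in the frame of rig between -0.123 and -0.117 m and z of tube_open_end in the frame of rig between 0.08 and 0.088 m and linear speed of tube below 0.01 m/s and velocity of joint spindle below 0.05 rad/s); the robot touches nothing.
It fails at once if the tape measure, oil can or spanner is moved by more than 25 mm (distance of any of tape_measure, oil_can, spanner_13 from where it was at the start of the episode above 0.025 m).
It also fails if it takes over 67 s, if anything falls off the work surface, if the arm or the gripper's body presses on something with over 40 N, if the wrist force passes 120 N, or if a joint passes its speed limit or range.

### The arm

A 6-joint arm with a two-finger parallel gripper is mounted at the origin on a cart in front of the work surface, level with it; the furniture and walls round the work are solid. World frame = base frame: x ahead of the robot, y to its left, z up, the work surface at z = 0. Lengths are in mm, angles in degrees, forces in N, time in s.
With the tool pointing down it reaches from about 300 to 850 mm from the base axis. Payload 4.2 kg.
Tool frame: the origin (TCP) lies on the centre line of the jaws, within the pads' length; the fingertips stand 11 mm ahead of it and the grasp point (between the pads) lies 8 mm behind it; z points along the fingers, y is the line along which they close (so a half turn about z gives the same grasp; the last joint's range is limited). The gripper opens to 91 mm and grips with 3 to 60 N. Pads are 32 mm wide; open, the fingers measure 118 mm over their backs; the gripper's body (76 mm by 178 mm) begins 60 mm behind the grasp point.
Start: joints at [64.343, 18.312, 89.639, -0, 72.044, -1.146], TCP at [238.554, 523.196, 224.976] pointing down, gripper open.
Joint ranges: [-177.97, 177.97], [-48.28, 115.42], [12.27, 149.76], [-77.06, 257.06], [2.81, 150.46], [-146.56, 146.56]. Speed limits (degrees/s): [147.25, 147.25, 180, 180, 180, 180].

### API

Orientations are given as [roll, pitch, yaw] about the fixed x, y, z axes, in that order (R = Rz(yaw) Ry(pitch) Rx(roll)).
In Python, from workcell import env, grab_frame, camera_model, models gives the robot as it stands.
- The arm moves only by the shell command python3 -m crank 'ROWS' [FORCE]. ROWS is text: rows parted by semicolons, each of 7 numbers parted by spaces: the closure, from -1 (fully open) to 1 (shut), so that 0 is half open, then the shift along the tool's x, y, z in mm, then the turn, a rotation vector about the tool's x, y, z in degrees. A call has 1 to 10 rows; each row shifts and turns the commanded pose from where the row before left it, along the tool's axes as they then stand; what a row does not reach is not made up. A row lasts 1/8 s, in which the tool goes at most 62.5 mm and 10.7 degrees, less where a joint would pass 70% of its speed; a pose out of reach is approached as far as the arm can. A call is refused whole if a number of a shift passes 62.5 or a number of a turn 10.7, either way. A call with a gripper value outside its range is refused whole. The fingers move at their own pace and stop on an object; FORCE is the grip in N (left out, the last holds). Time passes only in rows, so rows that do not move let the fingers close. It gives the time, the measured TCP pose, the force, the opening and the grip force at its end, in the units of the state.
- env.state(): the state, without advancing time (a new reading comes with each control period).
- grab_frame(name): name is "scene" or "top" or "wrist"; returns the picture (384x512x3 uint8, blue, green, red); there is no depth.
- camera_model(name): a dict with "K" (3x3 intrinsics, pixels), "R" (3x3) and "t" (3): a world point X has camera coordinates R X + t; the wrist camera has in their place "mount" (4x4, takes a point from camera to tool coordinates, whose origin is the TCP and whose axes are the flange's). Camera axes: x right, y down, z forward; pixel columns grow to the right and rows downward; lengths in mm; the calibration is good to about 2 mm. A picture is of the moment at which its call begins: read the wrist's pose just before it. camera_model takes no time and is no camera call.
- env.job_done(): hands the job in; it is judged then, once.
Trained networks look in the newest picture that a camera, given by its name, has taken for a name from the list of things; names that differ only in an ending like _2 or _b are one class to them, and where a whole thing is asked for, a point or a joint stands for the part that bears it (a point fixed in the world has none). Each returns a list of dicts, best first, with "p" (0 to 1); they miss things now and then, are a little off and sometimes report something else, mostly with a low value. They report only what shows in the picture. A call takes as long as a camera call.
- models.search_frame(name, camera): "point" ([x, y, z] in mm, in world coordinates, good to about 4 mm: the middle of the surface that is visible of it).
The state is a dict: "time_s": time; "qpos": joint angles; "qvel": joint speeds; "effort": joint torques, N m; "ee_pos": TCP position; "ee_rot": TCP orientation; "force": force on the tool from outside, world axes, zero at the start; "torque": the same for the moment, N m; "gripper_width": finger opening in mm; "gripper_force": force on a finger pad.
Only numpy, scipy, OpenCV 4.12 (cv2) and the standard library are available. Lean on these libraries where they do the work, as an engineer would, in place of code of your own. Each camera call takes 0.05 s, during which the arm holds its last target. There are 200 camera calls.

## Working session

There is one attempt and no reset: what is moved stays moved. The work goes in short steps, Python scripts to look and compute and a shell command to move; the robot and the scene stay as the last step left them, time stands still between calls to the robot, and variables do not carry over. Pictures are saved under pics/ and viewed, at most 10 in all, crops included, and the job is handed in when it is done.

```bash
mkdir -p pics; ls
python3 - <<'E'
from workcell import env, grab_frame, camera_model, models
import cv2,numpy as np
s=env.state(); print({k:np.round(v,2).tolist() for k,v in s.items()})
a=grab_frame("scene");b=grab_frame("top")
cv2.imwrite("pics/a.png",a);cv2.imwrite("pics/b.png",b)
for c in("scene","top"):
  for n in("tube","tube_plug_end","tube_open_end","stop_knob","bar_mid","bar_end","oil_can","tape_measure","spanner_13","rig","jaw"):
    print(c,n,[(np.round(d["point"]).tolist(),round(d["p"],2)) for d in models.search_frame(n,c)[:3]])
E
```

```text
pics
{'time_s': 0.0, 'qpos': [64.34, 18.35, 89.71, -0.0, 72.04, -1.15], 'qvel': [-0.03, 0.0, -0.06, 0.02, -0.1, 0.0], 'effort': [0.0, -41.25, -23.2, 0.07, 0.05, -0.0], 'ee_pos': [238.35, 522.74, 224.14], 'ee_rot': [-179.9, -0.0, 155.49], 'force': [-0.3, -0.29, 0.91], 'torque': [0.0, -0.02, 0.01], 'gripper_force': 0.0, 'gripper_width': 91.13}
scene tube [([449.0, 69.0, 100.0], 0.73)]
scene tube_plug_end [([449.0, 66.0, 97.0], 0.93)]
scene tube_open_end [([447.0, 68.0, 96.0], 0.96)]
scene stop_knob [([500.0, -148.0, 108.0], 0.56), ([579.0, -12.0, 40.0], 0.48), ([460.0, -42.0, 27.0], 0.44)]
scene bar_mid [([473.0, -24.0, 250.0], 0.96)]
scene bar_end [([469.0, -24.0, 254.0], 0.65), ([449.0, 65.0, 96.0], 0.39)]
scene oil_can [([545.0, 136.0, 41.0], 0.58)]
scene tape_measure [([461.0, -42.0, 27.0], 0.18)]
scene spanner_13 [([473.0, -29.0, 236.0], 0.69), ([361.0, 2.0, 8.0], 0.63)]
scene rig [([457.0, -42.0, 25.0], 0.57)]
scene jaw [([476.0, -31.0, 237.0], 0.62)]
top tube [([458.0, 78.0, 96.0], 0.79)]
top tube_plug_end [([454.0, 79.0, 100.0], 0.58)]
top tube_open_end [([458.0, 77.0, 100.0], 0.63)]
top stop_knob [([504.0, -138.0, 112.0], 0.79)]
top bar_mid [([476.0, -26.0, 255.0], 0.61)]
top bar_end [([475.0, -20.0, 257.0], 0.86), ([361.0, 3.0, 6.0], 0.57)]
top oil_can [([556.0, 132.0, 42.0], 0.83), ([506.0, -144.0, 109.0], 0.37)]
top tape_measure [([587.0, -2.0, 61.0], 0.9)]
top spanner_13 [([361.0, 8.0, 4.0], 0.76)]
top rig [([481.0, -19.0, 23.0], 0.91), ([456.0, 76.0, 98.0], 0.49)]
top jaw [([471.0, -16.0, 250.0], 0.95)]
```

View pics/a.png

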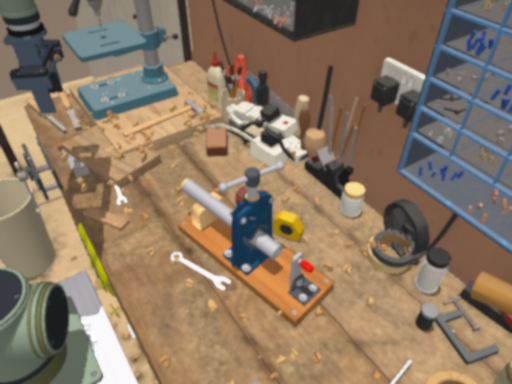

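View pics/b.png

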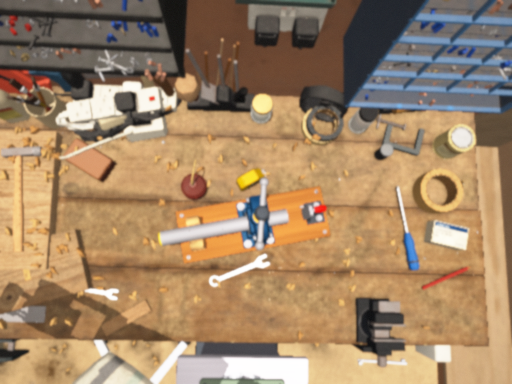

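The scene view shows the rig: plug end at about (188,187), knob at (306,267), T-bar head at (252,180). In the top view the plug is at (162,239), the open end at (288,215), the vice head at (261,213) and the knob at (320,208). The T-bar lies roughly across the tube. I'll zoom in on the top view to measure.

Run:
```python
import cv2
b=cv2.imread("pics/b.png")[165:275,150:340]
cv2.imwrite("pics/b2.png",cv2.resize(b,None,fx=4,fy=4,interpolation=cv2.INTER_CUBIC))
a=cv2.imread("pics/a.png")[150:325,150:350]
cv2.imwrite("pics/a2.png",cv2.resize(a,None,fx=3.4,fy=3.4,interpolation=cv2.INTER_CUBIC))
```

```text
(no output)
```

View pics/b2.png

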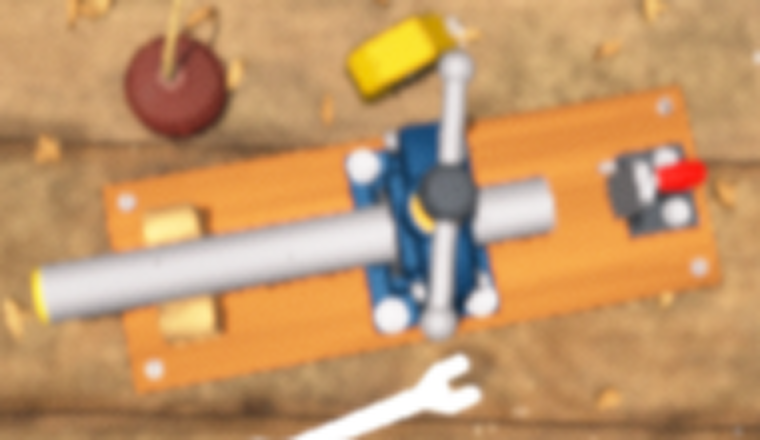

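View pics/a2.png

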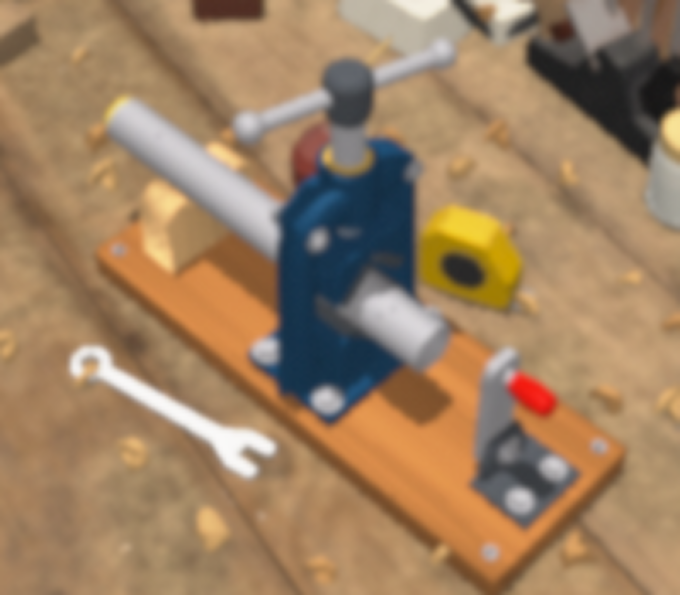

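The crops show the board's corners, the T-bar balls (top crop (456,66) and (438,322)), the tube's plug end at (40,295) and its open end at (550,205). I'll fit the rig pose from these.

```bash
cat > h.py <<'E'
import numpy as np
from workcell import camera_model
from scipy.spatial.transform import Rotation as Ro
def proj(c,X):
    m=camera_model(c);p=np.array(m["R"])@X+np.array(m["t"]);q=np.array(m["K"])@p;return q[:2]/q[2]
def rig(p,X):
    c,s=np.cos(p[2]),np.sin(p[2]);return np.array([p[0]+c*X[0]-s*X[1],p[1]+s*X[0]+c*X[1],X[2]])
E
python3 - <<'E'
from h import *
from scipy.optimize import least_squares
T=lambda u,v:("top",np.array([150+(u+.5)/4-.5,165+(v+.5)/4-.5]))
S=lambda u,v:("scene",np.array([150+(u+.5)/3.4-.5,150+(v+.5)/3.4-.5]))
# params x,y,yaw, tube mid y, bar z, bar angle(rig, from +x)
f=lambda X:(lambda p:np.array(X,float))
bar=lambda s:(lambda p:np.array([s*62*np.cos(p[5]),s*62*np.sin(p[5]),p[4]]))
obs=[(T(107,187),f([65,190,24])),(T(680,88),f([65,-182,24])),(T(720,282),f([-65,-182,24])),(T(138,390),f([-65,190,24])),
(S(97,257),f([-65,190,24])),(S(622,450),f([65,-182,24])),(S(493,578),f([-65,-182,24])),
(T(36,297),lambda p:np.array([0,p[3]+150,84+8])),(T(552,207),lambda p:np.array([0,p[3]-150,84+8])),
(S(435,345),lambda p:np.array([0,p[3]-150,84])),
(T(456,66),bar(1)),(T(438,322),bar(-1)),(S(442,52),bar(1)),(S(246,127),bar(-1)),(T(682,176),f([0,-148.5,107])),(S(533,393),f([0,-148.5,107]))]
def r(p): return np.concatenate([proj(c,rig(p,F(p)))-px for (c,px),F in obs])
s=least_squares(r,[478,-22,.25,60,250,0],x_scale=[10,10,.1,10,10,.1],loss="soft_l1")
print(s.x.round(3),np.degrees(s.x[[2,5]]));print(r(s.x).reshape(-1,2).round(1).tolist())
for n,X in dict(plug=[0,s.x[3]+150,84],knob=[0,-148,107],b1=obs[10][1](s.x),b2=obs[11][1](s.x),mid=[0,0,s.x[4]]).items():print(n,rig(s.x,X).round(1))
E
```

```text
[ 4.75055e+02 -2.13310e+01  2.14000e-01  7.79690e+01  2.49135e+02
 -2.64000e-01] [ 12.26338704 -15.13467583]
[[-1.1, -0.5], [0.6, -2.2], [1.6, -0.6], [-0.2, 0.8], [-2.9, -1.8], [1.0, -0.8], [-0.7, 1.5], [0.6, -0.7], [-0.6, -2.1], [-2.0, 1.0], [0.6, -0.1], [0.6, -0.7], [-1.5, 0.3], [-0.5, -0.1], [-0.1, -1.1], [-1.1, 0.9]]
plug [426.6 201.4  84. ]
knob [ 506.5 -166.   107. ]
b1 [537.  -24.4 249.1]
b2 [413.1 -18.2 249.1]
mid [475.1 -21.3 249.1]
```

Residuals are about 1–2 px, and the layout agrees with the given sizes. I'll align the tool with the rig axes (tool y = rig +y), close the fingers and go near the plug.

```bash
python3 -m crank '1 0 0 0 0 0 -9.2;1 0 0 0 0 0 -9.2;1 0 0 0 0 0 -9.2;1 0 0 0 0 0 -9.2;1 0 0 0 0 0 0' 20
cat >> h.py <<'E'
from workcell import env
P=[475.05,-21.33,.214]
def where():
    s=env.state();e=np.array(s["ee_pos"]);c,q=np.cos(P[2]),np.sin(P[2]);d=e[:2]-P[:2]
    R=Ro.from_euler("xyz",s["ee_rot"],degrees=True).as_matrix()
    print("t",round(s["time_s"],2),"rig",np.round([c*d[0]+q*d[1],-q*d[0]+c*d[1],e[2]],1),"yaw",np.round(s["ee_rot"],1),"F",np.round(s["force"],1),"T",np.round(s["torque"],2),"w",round(s["gripper_width"],1),"q6",round(s["qpos"][5],1))
    return e,R
def to(X):
    e,R=where();print("delta tool",(R.T@(rig(P,X)-e)).round(1))
E
python3 -c "
from h import *
to([0,290,180])"
```

```text
time_s: 1.82
ee_pos: [238.5, 523.2, 225.0]
ee_rot: [180.0, 0.0, -167.8]
force: [-0.0, 0.1, -0.0]
gripper_width: 43.9
gripper_force: 0.0
t 1.82 rig [-115.5  582.3  225. ] yaw [ 180.     0.  -167.8] F [-0.   0.1 -0. ] T [0.07 0.02 0.01] w 43.9 q6 -37.8
delta tool [-115.9 -292.2   44.9]
```

```bash
python3 -m crank '1 -19 -49 7 0 0 0;1 -19 -49 7 0 0 0;1 -19 -49 7 0 0 0;1 -19 -49 7 0 0 0;1 -20 -48 8 0 0 0;1 -20 -48 9 0 0 0;1 0 0 0 0 0 0;1 0 0 0 0 0 0'
python3 - <<'E'
from h import *
import cv2
from workcell import grab_frame,models
e,R=where()
im=grab_frame("wrist");m=camera_model("wrist");M=np.array(m["mount"]);K=np.array(m["K"])
def pw(X):
    c=np.linalg.inv(M)@np.r_[R.T@(X-e),1];q=K@c[:3];return q[:2]/q[2] if q[2]>0 else None
big=cv2.resize(im,None,fx=1.5,fy=1.5,interpolation=cv2.INTER_CUBIC)
for X in([0,228,84],[17,228,84],[-17,228,84],[65,190,24],[-65,190,24],[0,147.5,84],[40,163,82],[-40,163,82]):
    q=pw(rig(P,X))
    if q is not None: print(X,q.round(1)); cv2.circle(big,tuple(int(v*1.5) for v in q),3,(0,255,0),1)
cv2.imwrite("pics/w1.png",big)
for n in("tube_plug_end","wood_rest","tube"):print(n,[(np.round(d["point"]).tolist(),round(d["p"],2)) for d in models.search_frame(n,"wrist")[:2]])
E
```

```text
time_s: 2.82
ee_pos: [414.0, 262.9, 180.1]
ee_rot: [180.0, 0.0, -167.8]
force: [-0.2, 0.3, -0.5]
gripper_width: 0.6
gripper_force: 0.0
t 2.83 rig [  0.7 290.7 180.1] yaw [ 180.     0.  -167.8] F [-0.2  0.3 -0.5] T [ 0.04  0.04 -0.03] w 0.6 q6 -71.1
[0, 228, 84] [191.1 188.1]
[17, 228, 84] [192.4 205. ]
[-17, 228, 84] [189.8 170.6]
[65, 190, 24] [174.6 223.9]
[-65, 190, 24] [163.7 113.2]
[0, 147.5, 84] [105.5 188.4]
[40, 163, 82] [128.7 226.1]
[-40, 163, 82] [116.6 145.6]
tube_plug_end [([438.0, 116.0, 101.0], 0.68)]
wood_rest [([424.0, 75.0, 20.0], 0.82), ([441.0, 116.0, 93.0], 0.32)]
tube [([444.0, 118.0, 96.0], 0.77)]
```

View pics/w1.png

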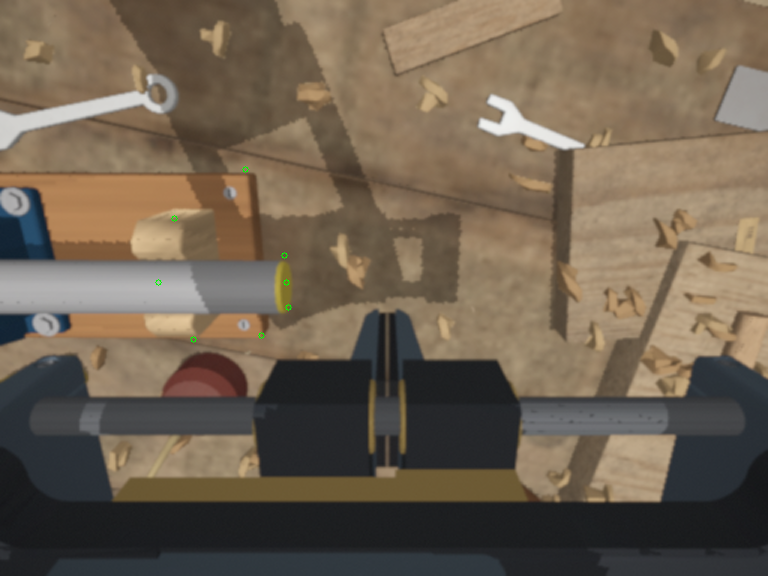

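The wrist view puts the plug at (283,287) against a predicted (286,282), so the tube line is 3 mm further in +x with the yaw correct. The board edge suggests about +3 mm in y. I'll apply that shift and go down behind the plug.

```bash
sed -i 's/^P=.*/P=[477.4,-17.8,.214]/' h.py; python3 -c "
from h import *
to([0,258,83])"
```

```text
t 3.02 rig [ -2.6 288.6 180.2] yaw [ 180.     0.  -167.6] F [ 0.2 -0.1  0.3] T [ 0.06 -0.08 -0.05] w 0.4 q6 -71.2
delta tool [ -2.5 -30.6  97.2]
```

```bash
python3 -m crank '1 -2.5 -30 30 0 0 0;1 0 0 34 0 0 0;1 0 0 33 0 0 0;1 0 -8 0 0 0 0;1 0 -8 0 0 0 0;1 0 -8 0 0 0 0;1 0 -8 0 0 0 0;1 0 0 0 0 0 0'; python3 -c "
from h import *
where()"
```

```text
time_s: 4.03
ee_pos: [430.6, 202.3, 83.8]
ee_rot: [180.0, 0.1, -167.8]
force: [0.4, 1.3, 0.7]
gripper_width: 0.4
gripper_force: 0.7
t 4.03 rig [  1.  225.   83.8] yaw [ 1.800e+02  1.000e-01 -1.678e+02] F [0.4 1.3 0.7] T [0.24 0.   0.01] w 0.4 q6 -78.5
```

```bash
python3 -m crank '1 0 -5 0 0 0 0;1 0 -5 0 0 0 0;1 0 -5 0 0 0 0;1 0 0 0 0 0 0'; python3 -m crank '1 0 -4 0 0 0 0;1 0 -4 0 0 0 0;1 0 -3 0 0 0 0;1 0 0 0 0 0 0';python3 -c "
from h import *
where()"
```

```text
time_s: 4.53
ee_pos: [433.5, 188.4, 83.6]
ee_rot: [179.9, 0.1, -167.7]
force: [0.4, 4.3, 4.2]
gripper_width: 0.4
gripper_force: 2.4
time_s: 5.03
ee_pos: [435.7, 177.9, 83.5]
ee_rot: [179.9, 0.1, -167.7]
force: [-0.6, 5.3, 5.5]
gripper_width: 0.5
gripper_force: 2.9
t 5.03 rig [  0.8 200.1  83.5] yaw [ 1.799e+02  1.000e-01 -1.677e+02] F [-0.6  5.3  5.5] T [ 0.85  0.21 -0.03] w 0.5 q6 -81.6
```

```bash
python3 -m crank '1 0 -3 0 0 0 0;1 0 -3 0 0 0 0;1 0 0 0 0 0 0'; python3 -m crank '1 0 -2 0 0 0 0;1 0 -2 0 0 0 0;1 0 0 0 0 0 0';python3 -m crank '1 0 -1.5 0 0 0 0;1 0 -1.5 0 0 0 0;1 0 0 0 0 0 0'
```

```text
time_s: 5.4
ee_pos: [436.9, 172.0, 83.5]
ee_rot: [179.9, 0.1, -167.7]
force: [-0.6, 5.2, 5.1]
gripper_width: 0.2
gripper_force: 2.9
time_s: 5.78
ee_pos: [437.7, 168.2, 83.5]
ee_rot: [179.9, 0.1, -167.7]
force: [-1.0, 5.7, 4.5]
gripper_width: 0.2
gripper_force: 3.2
time_s: 6.15
ee_pos: [438.2, 166.2, 83.5]
ee_rot: [179.8, 0.1, -167.8]
force: [-2.4, 10.1, 5.8]
gripper_width: 0.3
gripper_force: 5.2
```

```bash
python3 -m crank '1 0 -1 0 0 0 0;1 0 0 0 0 0 0;1 0 0 0 0 0 0'
python3 - <<'E'
from h import *
import cv2
from workcell import grab_frame
where()
a=grab_frame("scene")[180:310,200:340];b=grab_frame("top")[180:260,230:340]
cv2.imwrite("pics/h1.png",np.hstack([cv2.resize(a,(431,400),interpolation=2),cv2.resize(b,(360,400*1),interpolation=2)[:, :360]]))
E
```

```text
time_s: 6.52
ee_pos: [438.2, 166.2, 83.6]
ee_rot: [179.7, 0.1, -167.8]
force: [-1.9, 13.2, 5.6]
gripper_width: 0.6
gripper_force: 7.1
t 6.53 rig [  0.8 188.1  83.6] yaw [ 1.797e+02  1.000e-01 -1.678e+02] F [-1.9 13.2  5.6] T [ 2.2   0.56 -0.03] w 0.6 q6 -83.2
```

View pics/h1.png

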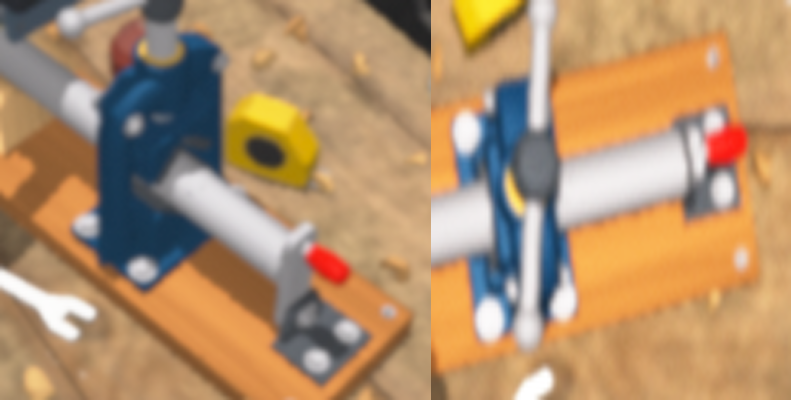

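The picture shows the tube's open end touching the upright stop, with the knob still upright, so it is home. Next I back off, rise and go over to the vice head.

```bash
python3 -m crank '1 0 12 0 0 0 0;1 0 8 -40 0 0 0;1 0 0 -60 0 0 0;1 0 0 -60 0 0 0;1 -10 -40 -55 0 0 0;1 -11 -45 0 0 0 0;1 -11 -45 0 0 0 0;1 -10 -38 0 0 0 0;1 0 0 0 0 0 0;1 0 0 0 0 0 0'
python3 - <<'E'
from h import *
import cv2
from workcell import grab_frame,models
e,R=where()
im=grab_frame("wrist");m=camera_model("wrist");M=np.array(m["mount"]);K=np.array(m["K"])
def pw(X):
    c=np.linalg.inv(M)@np.r_[R.T@(X-e),1];q=K@c[:3];return q[:2]/q[2]
big=cv2.resize(im,None,fx=1.5,fy=1.5,interpolation=cv2.INTER_CUBIC)
for X in([0,0,264],[-60,16,249],[60,-16,249],[0,-120,84],[0,-148,107]):
    q=pw(rig(P,X)); print(X,q.round(1)); cv2.circle(big,tuple(int(v*1.5) for v in q),3,(0,255,0),1)
cv2.imwrite("pics/w2.png",big)
for n in("bar_mid","bar_end","stop_knob"):print(n,[(np.round(d["point"]).tolist(),round(d["p"],2)) for d in models.search_frame(n,"wrist")[:2]])
E
```

```text
time_s: 7.88
ee_pos: [508.4, 31.3, 292.3]
ee_rot: [180.0, -0.1, -167.7]
force: [0.4, -0.7, -0.6]
gripper_width: 0.3
gripper_force: 0.0
t 7.88 rig [ 40.7  41.3 292.3] yaw [ 1.800e+02 -1.000e-01 -1.677e+02] F [ 0.4 -0.7 -0.6] T [ 0.08 -0.03 -0.01] w 0.3 q6 -100.0
[0, 0, 264] [196.4 162.7]
[-60, 16, 249] [219.5  68.5]
[60, -16, 249] [184.9 233.2]
[0, -120, 84] [131.2 131.2]
[0, -148, 107] [ 99.6 133.4]
bar_mid [([469.0, -20.0, 253.0], 0.79)]
bar_end [([467.0, -19.0, 253.0], 0.84), ([470.0, -17.0, 24.0], 0.44)]
stop_knob [([505.0, -152.0, 110.0], 0.63), ([466.0, -19.0, 256.0], 0.47)]
```

View pics/w2.png

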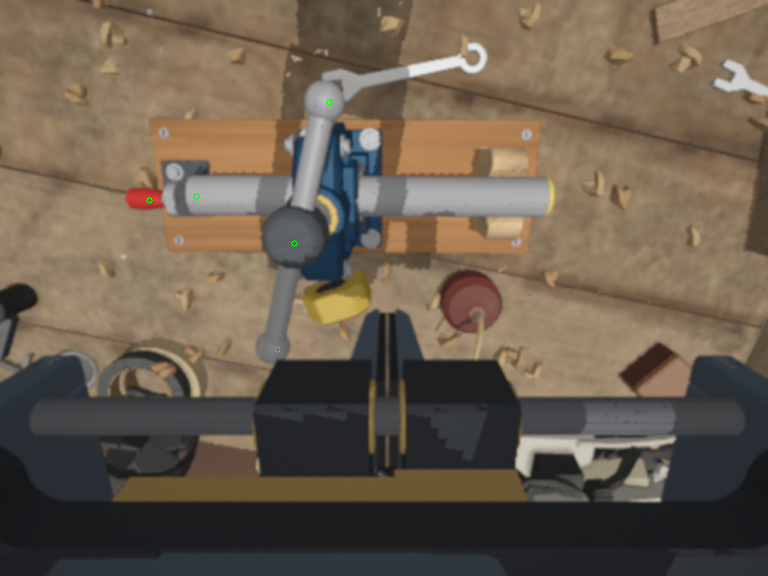

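Near ball at (324,102), head at (295,236), far ball at (273,346), each within 3 mm of the prediction. The knob at (145,197) also matches. So the screw axis is at about rig (-2,-1.5). I'll lower the closed fingers behind the far arm at radius 46 and orbit clockwise.

```bash
python3 -m crank '1 1.5 -10 30 0 0 0;1 1.4 -9.8 34 0 0 0;1 0 0 0 0 0 0;1 -5.5 -15 0 0 0 0;1 0 -16 0 0 0 0;1 5.5 -15 0 0 0 0;1 10.3 -12.3 0 0 0 0;1 0 0 0 0 0 0'; python3 -c "
from h import *
where()"
```

```text
time_s: 9.07
ee_pos: [514.5, -48.8, 230.6]
ee_rot: [-179.9, 0.3, -167.8]
force: [1.8, 0.9, 0.7]
gripper_width: 0.7
gripper_force: 0.9
t 9.07 rig [ 29.7 -38.2 230.6] yaw [-179.9    0.3 -167.8] F [1.8 0.9 0.7] T [ 0.16 -0.3   0.01] w 0.7 q6 -108.9
```

```bash
python3 -m crank '1 14.5 -7 -0 0 0 0;1 15.7 -2.8 0 0 0 0;1 15.7 2.8 0 0 0 0;1 13.8 8 0 0 0 0;1 10.3 12.3 0 0 0 0;1 5.5 15 0 0 0 0;1 0 16 0 0 0 0;1 -5.5 15 0 0 0 0;1 0 0 0 0 0 0'; python3 -c "
from h import *
where()"
```

```text
time_s: 10.2
ee_pos: [431.6, -5.4, 229.7]
ee_rot: [-179.9, -0.0, -167.6]
force: [-2.7, -2.2, 1.5]
gripper_width: 0.6
gripper_force: 1.6
t 10.2 rig [-42.1  21.9 229.7] yaw [-179.9   -0.  -167.6] F [-2.7 -2.2  1.5] T [-0.29  0.4   0.01] w 0.6 q6 -104.5
```

```bash
python3 -m crank '1 -10.3 12.3 0 0 0 0;1 -13.8 8 0 0 0 0;1 -15.7 2.8 0 0 0 0;1 -15.7 -2.8 0 0 0 0;1 -13.8 -8 0 0 0 0;1 -10.3 -12.3 0 0 0 0;1 -5.5 -15 0 0 0 0;1 0 -16 0 0 0 0;1 5.5 -15 0 0 0 0;1 0 0 0 0 0 0'; python3 -c "
from h import *
where()"
```

```text
time_s: 11.45
ee_pos: [520.4, -32.7, 229.1]
ee_rot: [179.9, 0.1, -167.8]
force: [1.7, 3.2, -2.7]
gripper_width: 0.4
gripper_force: 1.7
t 11.45 rig [ 38.8 -23.6 229.1] yaw [ 1.799e+02  1.000e-01 -1.678e+02] F [ 1.7  3.2 -2.7] T [ 0.57 -0.4  -0.05] w 0.4 q6 -107.2
```

```bash
python3 -m crank '1 10.3 -12.3 0 0 0 0;1 13.8 -8 0 0 0 0;1 15.7 -2.8 0 0 0 0;1 15.7 2.8 0 0 0 0;1 13.8 8 0 0 0 0;1 10.3 12.3 0 0 0 0;1 5.5 15 0 0 0 0;1 0 0 0 0 0 0'; python3 -c "
from h import *
where()"
```

```text
time_s: 12.45
ee_pos: [437.9, -40.4, 231.2]
ee_rot: [-179.2, 0.6, -167.6]
force: [9.2, -11.7, -1.3]
gripper_width: 0.3
gripper_force: 6.0
t 12.45 rig [-43.4 -13.7 231.2] yaw [-179.2    0.6 -167.6] F [  9.2 -11.7  -1.3] T [-1.98 -1.58 -0.25] w 0.3 q6 -108.6
```

```bash
python3 -m crank '1 -0.5 1.5 0 0 0 0;1 0 0 0 0 0 0;1 0 0 0 0 0 0'; python3 -c "
from h import *
where()"
```

```text
time_s: 12.82
ee_pos: [438.0, -40.2, 231.2]
ee_rot: [-179.1, 0.5, -167.6]
force: [8.6, -15.1, 0.1]
gripper_width: 0.9
gripper_force: 7.7
t 12.82 rig [-43.2 -13.5 231.2] yaw [-179.1    0.5 -167.6] F [  8.6 -15.1   0.1] T [-2.59 -1.39 -0.27] w 0.9 q6 -108.4
```

About 15 N equivalent at 50 mm with no further motion, so it is firmly tight; the turn of about 510° agrees with the expected jaw travel. I'll back off and go to the knob's near side.

```bash
python3 -m crank '1 1 -16 0 0 0 0;1 0 -30 -15 0 0 0;1 0 -45 0 0 0 0;1 0 -46 0 0 0 0;1 0 0 0 0 0 0'
python3 - <<'E'
from h import *
import cv2
from workcell import grab_frame,models
to([-38,-150,86])
a=grab_frame("scene")[150:310,200:340];b=grab_frame("top")[180:260,230:340]
cv2.imwrite("pics/h2.png",np.hstack([cv2.resize(a,(420,480),interpolation=2),cv2.resize(b,(370,270),interpolation=2) if 0 else cv2.copyMakeBorder(cv2.resize(b,(370,270),interpolation=2),0,210,0,0,0)]))
for c in("scene","top"):
  for n in("bar_mid","stop_knob","tube_open_end"):print(c,n,[(np.round(d["point"]).tolist(),round(d["p"],2)) for d in models.search_frame(n,c)[:2]])
E
```

```text
time_s: 13.45
ee_pos: [461.5, -171.5, 243.7]
ee_rot: [-180.0, -0.0, -167.9]
force: [-0.8, 0.9, 0.4]
gripper_width: 0.5
gripper_force: 0.0
t 13.45 rig [ -48.2 -146.8  243.7] yaw [-180.    -0.  -167.9] F [-0.8  0.9  0.4] T [ 0.11  0.05 -0.04] w 0.5 q6 -123.8
delta tool [-10.3  -3.1 157.7]
scene bar_mid [([462.0, -32.0, 232.0], 0.6)]
scene stop_knob [([497.0, -148.0, 108.0], 0.95)]
scene tube_open_end [([454.0, -46.0, 30.0], 0.74), ([463.0, -45.0, 98.0], 0.61)]
top bar_mid [([476.0, -22.0, 239.0], 0.7)]
top stop_knob [([477.0, -20.0, 241.0], 0.52)]
top tube_open_end [([466.0, 42.0, 99.0], 0.88)]
```

View pics/h2.png

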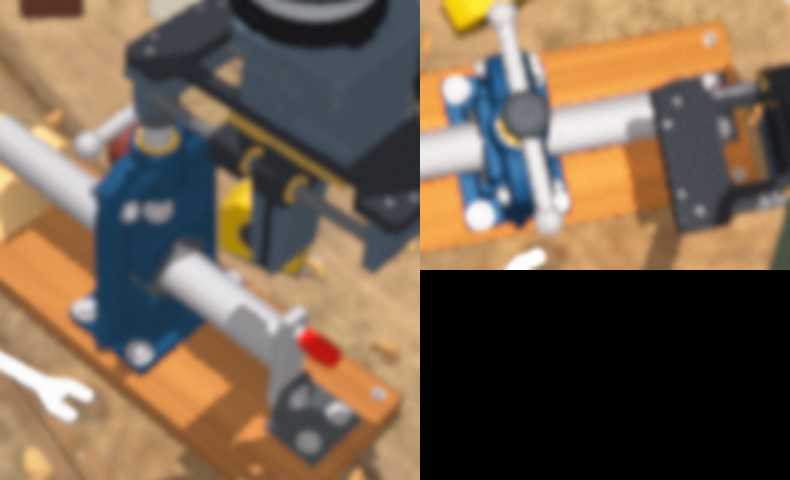

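The screw head has sunk towards the yoke, the stop is upright and the tube still home. Now I go down beside the knob and push it in rig +x.

```bash
python3 -m crank '1 -8 -3 40 0 0 0;1 0 0 40 0 0 0;1 0 0 40 0 0 0;1 0 0 35 0 0 0;1 -12 0 0 0 0 0;1 -12 0 0 0 0 0;1 -12 0 0 0 0 0;1 0 0 0 0 0 0'; python3 -c "
from h import *
where()"
```

```text
time_s: 14.85
ee_pos: [507.4, -162.5, 90.2]
ee_rot: [-179.9, 0.2, -167.7]
force: [0.1, -0.4, -0.0]
gripper_width: 0.4
gripper_force: 0.0
t 14.85 rig [  -1.4 -147.8   90.2] yaw [-179.9    0.2 -167.7] F [ 0.1 -0.4 -0. ] T [0.09 0.02 0.03] w 0.4 q6 -121.4
```

```bash
python3 -m crank '1 -12 0 0 0 0 0;1 -12 0 1 0 0 0;1 -12 0 4 0 0 0;1 -10 0 3 0 0 0;1 -10 0 3 0 0 0;1 -8 0 3 0 0 0;1 0 0 0 0 0 0'; python3 -c "
from h import *
where()"
```

```text
time_s: 15.72
ee_pos: [545.4, -152.5, 66.1]
ee_rot: [179.5, -3.0, -167.4]
force: [-38.0, -23.5, -12.4]
gripper_width: 0.3
gripper_force: 20.5
t 15.72 rig [  37.8 -146.1   66.1] yaw [ 179.5   -3.  -167.4] F [-38.  -23.5 -12.4] T [-4.37  7.18 -0.  ] w 0.3 q6 -118.1
```

The finger is now against the knob at its lower limit (face at x≈54, the knob's edge at 56), so the stop is down. I back off and look.

```bash
python3 -m crank '1 20 0 -8 0 0 0;1 15 0 -20 0 0 0;1 0 0 -60 0 0 0;1 0 0 -60 0 0 0;1 30 -30 -40 0 0 0;1 50 -40 0 0 0 0;1 50 -20 0 0 0 0;1 0 0 0 0 0 0'
python3 - <<'E'
from h import *
import cv2
from workcell import grab_frame,models
where()
a=grab_frame("scene")[150:310,200:340];b=grab_frame("top")[180:260,230:340]
cv2.imwrite("pics/h3.png",np.hstack([cv2.resize(a,(420,480),interpolation=2),cv2.copyMakeBorder(cv2.resize(b,(370,270),interpolation=2),0,210,0,0,0)]))
for c in("scene","top"):
  for n in("bar_mid","stop_knob","tape_measure","tube_open_end"):print(c,n,[(np.round(d["point"]).tolist(),round(d["p"],2)) for d in models.search_frame(n,c)[:2]])
E
```

```text
time_s: 16.73
ee_pos: [425.8, -272.7, 264.4]
ee_rot: [-179.8, 0.2, -168.0]
force: [0.3, -0.1, -0.8]
gripper_width: 0.5
gripper_force: 0.0
t 16.73 rig [-104.5 -238.1  264.4] yaw [-179.8    0.2 -168. ] F [ 0.3 -0.1 -0.8] T [ 0.03 -0.01  0.06] w 0.5 q6 -136.0
scene bar_mid [([472.0, -28.0, 237.0], 0.74)]
scene stop_knob [([513.0, -142.0, 59.0], 0.69), ([362.0, -0.0, 7.0], 0.56)]
scene tape_measure [([575.0, -10.0, 42.0], 0.65), ([467.0, -32.0, 230.0], 0.42)]
scene tube_open_end [([471.0, -55.0, 97.0], 0.72)]
top bar_mid [([475.0, -23.0, 240.0], 0.58)]
top stop_knob [([564.0, -132.0, 64.0], 0.62)]
top tape_measure [([590.0, -1.0, 62.0], 0.63), ([474.0, -16.0, 20.0], 0.61)]
top tube_open_end [([469.0, 37.0, 102.0], 0.86), ([473.0, -21.0, 235.0], 0.32)]
```

View pics/h3.png

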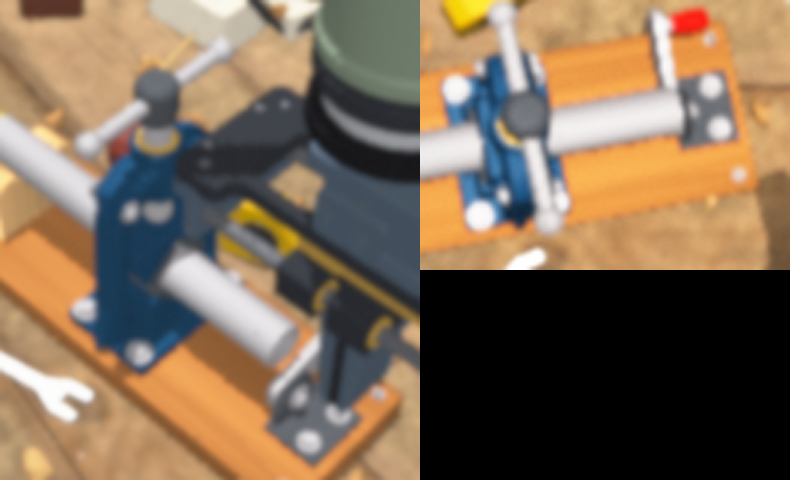

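The stop is fully down (knob at the board's far edge, top crop (690,20)), the tube's end sits unchanged at the bracket, and the robot is clear. I'm handing it in.

```bash
python3 -c "
from workcell import env
print(env.job_done())"
```

```text
the job is handed in; nothing more can be done
None
```

I handed the job in at about 17 s; the judge returned no verdict. The tube was pushed home against the stop, the vice was wound to about 15 N at 50 mm (just over the 10–14 N given as hand-tight), and the stop was swung fully down with the tools left where they were; the jaw's grip on the tube could not be measured directly.

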